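Set the end float of a gear in the run-in jig

TASK

Push the jig's loading tray fully home, over its ball detent, so that the gear's spindle stands under the adjuster screw. Then turn the red wing screw clockwise until it seats, back it off a quarter turn to give the gear its end float, and finish while still gripping the wing at that setting, so that I can tighten the lock nut. Leave the spanner, the bearing and the small gear beside the jig where they are.

Things in the scene. Friction and masses are not known exactly. Their poses are not given: they have to be found in the camera images.
- jig: fixed bench jig, 175 x 150 mm base (from 96 mm in front of the origin to 80 mm behind it), bolted down and standing anywhere on the bench. Its origin is on the bench directly under the vertical axis of the wing screw; z is up, its -x side is the front, where the tray comes out, roughly towards the robot. An aluminium bridge, 34 mm along x, 128 mm along y, top at z = 72 mm, spans the tray at the origin; the rails beside the tray are 38 mm high.
- tray (a joint): how far the blue-fronted loading tray is pulled out along the jig's -x, in m: 0 is home against the stop, 0.07 fully out; it starts 0.03 to 0.065 out. It slides stiffly (about 1.5 N) and over the last 12 mm a rib on its side rides over a spring ball, which takes a push of up to about 8 N; from about 3 mm the ball draws it home against the stop (about 3 N) and keeps it there.
- tray_lip (a point): centre of the front edge of the lip on the tray's front, 48 mm above the bench: the place to push, in the jig's +x direction. The lip is 4 mm thick, 116 mm long along y and juts 12 mm out of the blue front plate (z 14 to 50 mm). With the tray home it lies 112 mm in front of the screw axis.
- wing (a joint): angle of the red wing screw in rad: 0 is seated (a hard stop: the screw's foot on the gear's spindle), positive is backed off, counter-clockwise seen from above; clockwise tightens. It starts 1.0 to 2.4 backed off. Right-hand thread, it rises 3 mm a turn; it turns with about 0.08 N m and stays where it is left.
- wing_grip (a point): centre of the red wing head, a flat upright tab 36 mm long, 10 mm thick and 28 mm high, on the screw axis, 106 mm above the bench when seated (its underside 92 mm, its top 120 mm); x runs along the tab, y through its thickness, to be gripped across the thickness from above. Seated, the tab lies along the jig's x. Below it are a 17 mm round neck (8 mm high) and a 19 mm lock nut, then the bridge.
- spanner: combination spanner, 143 x 23 x 7 mm, lying beside the jig on the -y side; bystander
- bearing: ball bearing, 22 mm across, 7 mm high, lying beside the jig on the +y side; bystander
- pinion: small white plastic gear, 33 mm across, 14 mm high, lying beside the jig on the +y side; bystander
There are look-alikes about, which are no part of the job. Of the things that look like the jig, the largest one is meant.

How it is judged (in metres and radians):
On the way, in this order (a step that is already met when the one before it is completed fails the run):
1. the tray is home past its detent (value of joint tray below 0.0015 m), for 0.2 s.
2. the wing screw is turned in until it seats, with the tray home (value of joint wing below 0.07 rad and value of joint tray below 0.0015 m), for 0.1 s.
At the end, for the whole second after the job is handed in: the tray is home (within 1.5 mm), the wing screw, having been seated, is backed off a quarter turn (within 0.3 rad, 17 degrees) and still, and the fingers still grip its wing (more than 1.5 N of contact) (value of joint tray below 0.0015 m and value of joint wing between 1.27 and 1.87 rad and velocity of joint wing between -0.1 and 0.1 rad/s and contact force between the fingers and wing above 1.5 N); the arm keeps its last pose, push and grip.
It fails at once if a bystander beside the jig is moved by more than 20 mm (distance of any of spanner, bearing, pinion from where it was at the start of the episode above 0.02 m).
It also fails if it takes over 72 s, if anything falls off the work surface, if the arm or the gripper's body presses on something with over 40 N, if the wrist force passes 120 N, or if a joint passes its speed limit or range.

ROBOT

A 7-joint arm with a two-finger parallel gripper is mounted at the origin on a cart in front of the work surface, level with it; the furniture and walls round the work are solid. World frame = base frame: x ahead of the robot, y to its left, z up, the work surface at z = 0. Lengths are in m, angles in degrees, forces in N, time in s.
With the tool pointing down it reaches from about 0.4 to 0.85 m from the base axis. Payload 10.4 kg.
Tool frame: the origin (TCP) lies at the very end of the fingers, on their centre line; the grasp point (between the pads) lies 19 mm behind it; z points along the fingers, y is the line along which they close (so a half turn about z gives the same grasp; the last joint's range is limited). The gripper opens to 87 mm and grips with 3 to 60 N. Pads are 19 mm wide; open, the fingers measure 117 mm over their backs; the gripper's body (75 mm by 190 mm) begins 51 mm behind the grasp point.
Start: joints at [64.882, 19.034, -3.707, 83.658, 1.238, 77.344, -5.071], TCP at [0.252, -0.572, 0.223] pointing down, gripper open.
Joint ranges: [-148.97, 148.97], [-28.65, 121.19], [-84.17, 76.75], [9.2, 138.47], [-72.65, 252.65], [3.7, 117.97], [-149.18, 149.18]. Speed limits (degrees/s): [127.2, 127.2, 159.86, 159.86, 180, 180, 180].

INTERFACE

Orientations are given as a 3x3 rotation matrix whose columns are the frame's x, y, z axes.
In Python, from rig import sensors, optics, ticket, spotter gives the robot as it stands. The module is installed in compiled form; this text tells all that it offers.
- The arm moves only by the tool apply_moves, never from a script. Its argument "moves" is a list that holds one entry, the list of rows, each a list of 4 numbers: the shift along the world's x, y, z in mm, then the turn about the world's z in degrees. In form: [[[dx, dy, dz, spin], ...]]. A call has 1 to 20 rows; each row is the pose to reach, as a shift and turn from the pose commanded when the call began; what a row does not reach only later rows make up. A row lasts 1/8 s, in which the tool goes at most 62.5 mm and 10.7 degrees, less where a joint would pass 70% of its speed; a pose out of reach is approached as far as the arm can. A call with a gripper value outside its range is refused whole. "jaw" is the closure, from -1 (fully open) to 1 (shut), set as the call begins (left out, the last holds). The fingers move at their own pace and stop on an object; the grip force is fixed at half the most. Time passes only in rows, so rows that repeat a pose let the fingers close. It gives the time, the measured TCP pose, the force, the opening and the grip force at its end, in the units of the state.
- sensors.observe(): the state, without advancing time (a new reading comes with each control period).
- optics.get_image(name): name is "scene" or "top" or "wrist"; returns a dict with "pixels" (420x560x3 uint8, red, green, blue), "depth" (420x560 float32, m along the optical axis (not along the pixel's ray), 0 where there is no reading), "K" (3x3 intrinsics, pixels), "R" (3x3) and "t" (3): a world point X has camera coordinates R X + t. Camera axes: x right, y down, z forward; pixel columns grow to the right and rows downward; lengths in m; the calibration is good to about 2 mm. A picture is of the moment at which its call begins.
- ticket.close_job(): hands the job in; it is judged then, once.
Trained networks look in a picture, given as the dict that the camera call returned (one of the last four; its "shot" number tells which), for a name from the list of things; names that differ only in an ending like _2 or _b are one class to them, and where a whole thing is asked for, a point or a joint stands for the part that bears it (a point fixed in the world has none). Each returns a list of dicts, best first, with "p" (0 to 1); they miss things now and then, are a little off and sometimes report something else, mostly with a low value. They report only what shows in the picture. A call takes as long as a camera call. They do not tell look-alikes from the thing itself.
- spotter.boxes_of(picture, target): "box" ([centre column, centre row, width, height] in pixels, round what is visible of it).
- spotter.outline_of(picture, target): "pixels" (420x560 bool, what is visible of it) and "box" ([centre column, centre row, width, height] in pixels, round what is visible of it).
- spotter.spot_point(picture, target): "position" ([column, row] in pixels: a listed point, or the origin of a listed thing).
The state is a dict: "clock": time; "joint_positions": joint angles; "joint_velocities": joint speeds; "joint_torque": joint torques, N m; "position": TCP position; "ee_rot": TCP orientation; "contact_force": force on the tool from outside, world axes, zero at the start; "wrist_torque": the same for the moment, N m; "grip_width": finger opening in m; "grasp_force": force on a finger pad.
Only numpy, scipy, OpenCV 4.12 (cv2) and the standard library are available. Lean on these libraries where they do the work, as an engineer would, in place of code of your own. Each camera call takes 0.05 s, during which the arm holds its last target. There are 200 camera calls.

## Working session

There is one attempt and no reset: what is moved stays moved. The work goes in short steps, Python scripts to look and compute and a tool call to move; the robot and the scene stay as the last step left them, time stands still between calls to the robot, and variables do not carry over. Pictures are saved under pics/ and viewed, at most 10 in all, crops included, and the job is handed in when it is done.

Besides the shell and the picture viewer there is one more tool, called after ">>>" as a command line: name --argument value ..., lists and objects as JSON in quotes. apply_moves: Moves the arm, as the interface text tells. Its arguments: {"type":"object","properties":{"moves":{"type":"array"},"jaw":{"type":"number"}},"required":["moves"]}

```bash
mkdir -p pics
cat > h.py <<'E'
import numpy as np, cv2
from rig import sensors, optics, ticket, spotter
def unproj(p,u,v,d):
    K=p["K"]; c=np.array([(u-K[0,2])/K[0,0]*d,(v-K[1,2])/K[1,1]*d,d]); return p["R"].T@(c-p["t"])
def at_z(p,u,v,z):
    K=p["K"]; r=p["R"].T@np.array([(u-K[0,2])/K[0,0],(v-K[1,2])/K[1,1],1]); o=-p["R"].T@p["t"]
    return o+r*(z-o[2])/r[2]
def save(p,n): cv2.imwrite("pics/"+n,cv2.cvtColor(p["pixels"],cv2.COLOR_RGB2BGR))
E
python3 - <<'E'
from h import *
np.set_printoptions(precision=4,suppress=True)
im=[]
for n in("scene","top"):
    p=optics.get_image(n); im.append(p["pixels"])
    for t in("jig","wing","tray","spanner","bearing","pinion"):
        for b in spotter.boxes_of(p,t)[:4]: print(n,t,np.round(b["box"]),round(b["p"],2))
    for t,z in(("jig",0),("tray_lip",.048),("wing_grip",.107)):
        for b in spotter.spot_point(p,t)[:4]:
            u,v=b["position"]; print(n,t,np.round([u,v]),round(b["p"],2),at_z(p,u,v,z))
    save(p,n+"0.png")
s=sensors.observe();print(s["ee_rot"],s["position"])
E
```

```text
scene jig [214. 338.  84.  64.] 0.91
scene jig [345. 176.  64.  41.] 0.6
scene jig [280. 237. 139.  87.] 0.57
scene jig [260. 206.   8.  24.] 0.48
scene wing [259. 206.  11.  22.] 0.53
scene wing [341. 158.  14.  13.] 0.53
scene tray [221. 340.  68.  46.] 0.87
scene tray [304. 247.  94.  55.] 0.83
scene tray [260. 206.  11.  24.] 0.74
scene tray [348. 177.  48.  28.] 0.63
scene spanner [270. 196.  52.  22.] 0.8
scene pinion [304. 244.  93.  51.] 0.66
scene pinion [222. 276.  12.  19.] 0.48
scene jig [207. 338.] 0.97 [0.6277 0.2567 0.    ]
scene jig [337. 178.] 0.9 [ 0.573  -0.2463  0.    ]
scene jig [258. 240.] 0.79 [0.6523 0.0068 0.    ]
scene tray_lip [338. 244.] 0.75 [ 0.4821 -0.0162  0.048 ]
scene tray_lip [249. 342.] 0.69 [0.5388 0.2556 0.048 ]
scene tray_lip [369. 173.] 0.59 [ 0.4973 -0.242   0.048 ]
scene wing_grip [341. 158.] 0.67 [ 0.5516 -0.1956  0.107 ]
scene wing_grip [256. 200.] 0.51 [ 0.6573 -0.0053  0.107 ]
scene wing_grip [207. 314.] 0.42 [0.6076 0.268  0.107 ]
top jig [287. 214.  63.  98.] 0.9
top jig [385. 230.  55.  58.] 0.85
top jig [188. 209.  44.  55.] 0.69
top 
[... 368 characters left out ...]
 bearing [248. 217.   7.  10.] 0.38
top pinion [239. 187.   9.  10.] 0.65
top pinion [288. 187.   9.  16.] 0.51
top jig [189. 206.] 0.97 [0.6246 0.248  0.    ]
top jig [287. 197.] 0.84 [ 0.6444 -0.0032  0.    ]
top jig [380. 227.] 0.59 [ 0.5645 -0.2363  0.    ]
top tray_lip [296. 261.] 0.9 [ 0.4799 -0.0222  0.048 ]
top tray_lip [395. 257.] 0.7 [ 0.4873 -0.2551  0.048 ]
top tray_lip [188. 231.] 0.56 [0.5524 0.2371 0.048 ]
top wing_grip [288. 183.] 0.62 [ 0.6545 -0.0043  0.107 ]
top wing_grip [180. 202.] 0.49 [0.613  0.2446 0.107 ]
top wing_grip [392. 223.] 0.39 [ 0.5599 -0.2374  0.107 ]
[[ 0.9148  0.4039  0.    ]
 [ 0.4039 -0.9148 -0.0001]
 [ 0.      0.0001 -1.    ]] [ 0.2525 -0.5718  0.2226]
```

Run:
```python
from h import *
np.set_printoptions(precision=4,suppress=True)
out=[]
for n,(u0,v0,w,h) in(("top",(215,140,140,140)),("scene",(190,170,180,140))):
    p=optics.get_image(n); d=p["depth"]
    V,U=np.mgrid[0:420,0:560]; K=p["K"]
    c=np.stack([(U-K[0,2])/K[0,0]*d,(V-K[1,2])/K[1,1]*d,d],-1); X=(c-p["t"])@p["R"]
    X[d==0]=9; near=(np.abs(X[...,0]-.6)<.2)&(np.abs(X[...,1])<.12)
    for nm,lo,hi in(("bridge",.067,.077),("lip",.044,.053),("rail",.034,.042),("wing",.1,.14)):
        m=near&(X[...,2]>lo)&(X[...,2]<hi)
        q=X[m]
        if len(q)>5: print(n,nm,len(q),cv2.minAreaRect((q[:,:2]*1000).astype(np.float32)),np.median(q,0))
    r=p["pixels"]; r=r[v0:v0+h,u0:u0+w]; out.append(cv2.resize(r,(400,int(400*h/w)),interpolation=cv2.INTER_CUBIC))
H=max(o.shape[0] for o in out); im=np.hstack([cv2.copyMakeBorder(o,0,H-o.shape[0],0,0,0) for o in out])
save({"pixels":im},"crop1.png")
```

```text
top bridge 651 ((650.787353515625, -0.60955810546875), (34.82378005981445, 127.90811157226562), 5.37885856628418) [ 0.6492 -0.0011  0.072 ]
top lip 341 ((592.1773071289062, -4.3871612548828125), (228.94583129882812, 120.05697631835938), 5.3105316162109375) [ 0.4867 -0.0163  0.0496]
top rail 988 ((609.828369140625, -4.596870422363281), (229.69049072265625, 123.62323760986328), 5.6115336418151855) [ 0.6021 -0.0058  0.0373]
top wing 88 ((649.9016723632812, -0.3635406494140625), (9.613862037658691, 34.538360595703125), 44.416831970214844) [ 0.6493 -0.0007  0.1192]
scene bridge 673 ((650.34326171875, 1.8389739990234375), (35.49333190917969, 131.12271118164062), 5.743210315704346) [0.6465 0.016  0.0712]
scene lip 438 ((590.369140625, -4.3943023681640625), (229.05970764160156, 125.69972229003906), 7.96598482131958) [ 0.4873 -0.0055  0.0492]
scene rail 1111 ((604.7787475585938, -3.43408203125), (231.43833923339844, 127.95308685302734), 5.681474208831787) [0.6065 0.0227 0.0368]
scene wing 110 ((648.8283081054688, 3.0391292572021484), (10.759472846984863, 34.81922912597656), 43.492095947265625) [0.6459 0.0085 0.1168]
```

View pics/crop1.png

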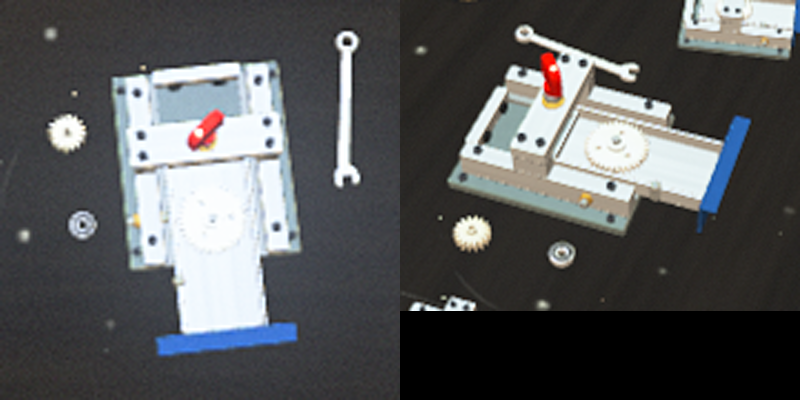

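View pics/scene0.png

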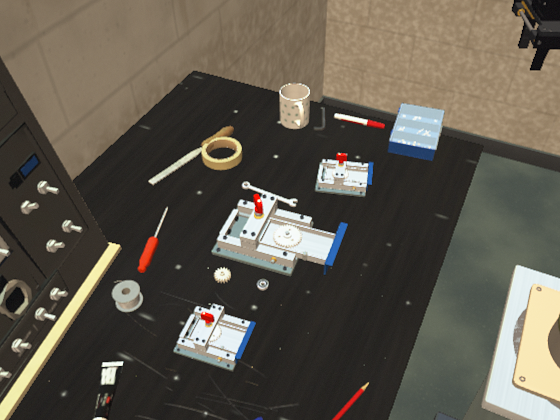

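The real jig is the largest one, at scene (280,237) and top (287,214). The look-alikes are the smaller jigs at scene (214,338) and (345,176). The crop shows the tray out about 62 mm, yaw about 5.4°, and the tab at about 134° in world axes, so the wing is near 2.25 rad. The spanner is on the -y side, and the bearing and pinion are on the +y side. I'll close the jaws and move in front of the lip.

>>> apply_moves --moves '[[[8, 25, 0, -1], [25, 80, 0, -3], [42, 135, 0, -5], [60, 190, 0, -7], [78, 245, 0, -9], [95, 300, 0, -11], [112, 355, 0, -13], [130, 410, 0, -15], [147, 465, 0, -17], [162, 510, 0, -18.4], [172, 535, 0, -18.4], [177, 550, 0, -18.4], [177, 550, -40, -18.4], [177, 550, -80, -18.4], [177, 550, -120, -18.4], [177, 550, -150, -18.4], [177, 550, -175, -18.4], [177, 550, -188, -18.4], [177, 550, -188, -18.4]]]' --jaw 1

```text
clock: 3.48
position: [0.4292, -0.0217, 0.0343]
ee_rot: [[0.996, 0.095, -0.001], [0.095, -0.996, 0.0], [-0.001, -0.0, -1.0]]
contact_force: [-0.1, -0.8, 0.2]
grip_width: 0.0008
grasp_force: 0.0
```

>>> apply_moves --moves '[[[15, 1.4, 0, 0], [28, 2.6, 0, 0], [36, 3.4, 0, 0], [44, 4.1, 0, 0], [52, 4.9, 0, 0], [60, 5.6, 0, 0], [68, 6.4, 0, 0], [75, 7, 0, 0], [80, 7.5, 0, 0], [84, 7.9, 0, 0], [88, 8.3, 0, 0], [91, 8.6, 0, 0], [94, 8.8, 0, 0], [94, 8.8, 0, 0]]]'

```text
clock: 5.22
position: [0.5241, -0.013, 0.0347]
ee_rot: [[0.996, 0.094, 0.001], [0.094, -0.996, -0.0], [0.001, 0.0, -1.0]]
contact_force: [-1.0, 0.4, -0.3]
grip_width: 0.0002
grasp_force: 0.2
```

>>> apply_moves --moves '[[[2, 0.2, 0, 0], [4, 0.4, 0, 0], [6, 0.6, 0, 0], [6, 0.6, 0, 0]]]'

```text
clock: 5.72
position: [0.5291, -0.0126, 0.0344]
ee_rot: [[0.996, 0.094, -0.001], [0.094, -0.996, -0.0], [-0.001, 0.0, -1.0]]
contact_force: [-3.7, -0.2, 2.6]
grip_width: 0.0002
grasp_force: 1.9
```

```bash
cat > tray.py <<'E'
from h import *
np.set_printoptions(precision=4,suppress=True)
o=np.array([.6505,-.001]); a=np.radians(5.4); e=np.array([np.cos(a),np.sin(a)]); f=np.array([-e[1],e[0]])
for n in("top","scene"):
    p=optics.get_image(n); d=p["depth"]; V,U=np.mgrid[0:420,0:560]; K=p["K"]
    c=np.stack([(U-K[0,2])/K[0,0]*d,(V-K[1,2])/K[1,1]*d,d],-1); X=(c-p["t"])@p["R"]
    q=p["pixels"].astype(int); blue=(q[...,2]>q[...,0]+50)
    s=(X[...,:2]-o)@e; l=(X[...,:2]-o)@f
    m=(d>0)&blue&(np.abs(l)<.07)&(s<-.08)&(s>-.2)&(X[...,2]>.043)&(X[...,2]<.056)
    print(n,m.sum(),np.percentile(s[m],[3,50,97]) if m.sum() else "")
    w=(d>0)&(np.hypot(s,l)<.03)&(X[...,2]>.1)&(X[...,2]<.14)
    if w.sum()>20: print("wing",w.sum(),cv2.minAreaRect((X[w][:,:2]*1000).astype(np.float32)))
s=sensors.observe(); print(s["clock"],s["position"],s["contact_force"])
E
python3 tray.py
```

```text
top 0 
wing 89 ((649.8820190429688, -0.30405330657958984), (9.512802124023438, 34.57939910888672), 44.80426788330078)
scene 54 [-0.1106 -0.1039 -0.0971]
wing 112 ((648.36181640625, 3.468914031982422), (11.235151290893555, 34.80345916748047), 43.727928161621094)
5.825 [ 0.5291 -0.0126  0.0345] [-3.8637 -1.0588  1.6154]
```

>>> apply_moves --moves '[[[1.5, 0.1, 0, 0], [3, 0.3, 0, 0], [4, 0.4, 0, 0], [4, 0.4, 0, 0], [4, 0.4, 0, 0]]]'

```text
clock: 6.45
position: [0.5296, -0.0125, 0.0338]
ee_rot: [[0.996, 0.094, -0.008], [0.094, -0.996, -0.002], [-0.008, 0.001, -1.0]]
contact_force: [-21.1, -1.5, 15.5]
grip_width: 0.0005
grasp_force: 10.4
```

>>> apply_moves --moves '[[[-8, -0.8, 0, 0], [-25, -2.4, 0, 0], [-40, -3.8, 5, 0], [-40, -3.8, 50, 0], [-35, -3, 95, 10], [-15, -1, 130, 20], [10, 1, 145, 30], [40, 4, 145, 40], [70, 7, 145, 50], [95, 9, 145, 60], [110, 11, 145, 70], [116.5, 11.5, 145, 80], [116.5, 11.5, 145, 90], [116.5, 11.5, 145, 100], [116.5, 11.5, 145, 110], [116.5, 11.5, 145, 120], [116.5, 11.5, 145, 129], [116.5, 11.5, 145, 129], [116.5, 11.5, 145, 129]]]' --jaw -1

```text
clock: 8.82
position: [0.6502, -0.0004, 0.1796]
ee_rot: [[-0.697, 0.717, 0.001], [0.717, 0.697, 0.0], [-0.0, 0.001, -1.0]]
contact_force: [0.2, 0.1, 0.1]
grip_width: 0.0872
grasp_force: 0.0
```

```bash
python3 tray.py
python3 - <<'E'
from h import *
p=optics.get_image("wrist"); save(p,"w1.png")
for b in spotter.spot_point(p,"wing_grip")[:2]: print(b,at_z(p,*b["position"],.107))
s=sensors.observe(); print(s["joint_positions"],s["grip_width"],s["ee_rot"])
E
```

```text
top 248 [-0.111  -0.1037 -0.0961]
wing 28 ((640.650390625, 8.214996337890625), (10.846739768981934, 8.956689834594727), 62.46817398071289)
scene 326 [-0.1108 -0.1035 -0.0962]
wing 112 ((648.1557006835938, 4.0499267578125), (10.432771682739258, 33.37700653076172), 45.673316955566406)
8.925 [ 0.6501 -0.0004  0.1797] [ 0.2794 -0.0289  1.75  ]
{'position': [279.4, 223.1], 'p': 0.8} [ 0.65190615 -0.00152651  0.107     ]
[ 33.90249721  33.97854055 -55.31021894  80.66017032  27.85546373
  79.6519888   22.69161417] 0.08715281525069382 [[-6.99033837e-01  7.15088491e-01  3.80145849e-04]
 [ 7.15088540e-01  6.99033891e-01 -1.17176362e-05]
 [-2.74113979e-04  2.63646916e-04 -9.99999928e-01]]
```

View pics/w1.png

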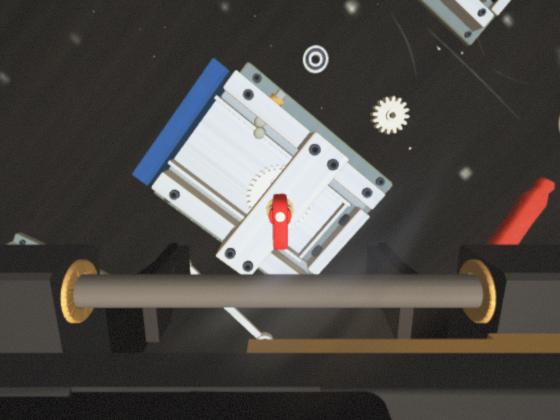

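The wrist view shows the tray home and the tab at (280,222), vertical in the picture, so it is aligned between the fingers. I'll go down and grip.

>>> apply_moves --moves '[[[0, -0.2, -20, 0], [0, -0.2, -40, 0], [0, -0.2, -60, 0], [0, -0.2, -73, 0], [0, -0.2, -81, 0], [0, -0.2, -82, 0]]]'

```text
clock: 9.78
position: [0.6499, -0.0006, 0.0972]
ee_rot: [[-0.7, 0.714, -0.0], [0.714, 0.7, 0.0], [0.0, -0.0, -1.0]]
contact_force: [-0.6, 0.4, -0.4]
grip_width: 0.087
grasp_force: 0.0
```

>>> apply_moves --moves '[[[0, 0, 0, 0], [0, 0, 0, 0], [0, 0, 0, 0], [0, 0, 0, 0], [0, 0, 0, 0], [0, 0, 0, 0], [0, 0, 0, 0], [0, 0, 0, 0]]]' --jaw 1

```text
clock: 10.78
position: [0.65, -0.0007, 0.0976]
ee_rot: [[-0.7, 0.714, 0.0], [0.714, 0.7, 0.0], [0.0, 0.0, -1.0]]
contact_force: [-0.3, 0.0, 0.4]
grip_width: 0.0151
grasp_force: 0.0
```

>>> apply_moves --moves '[[[0, 0, 0, 0], [0, 0, 0, 0], [0, 0, 0, 0], [0, 0, 0, 0]]]'

```text
clock: 11.28
position: [0.6509, 0.0004, 0.0977]
ee_rot: [[-0.701, 0.714, 0.002], [0.714, 0.701, 0.002], [-0.0, 0.003, -1.0]]
contact_force: [5.5, 3.7, -4.1]
grip_width: 0.01
grasp_force: 30.0
```

>>> apply_moves --moves '[[[1, 1, 0, -3], [1, 1, 0, -9], [1, 1, -0.1, -16], [1, 1, -0.2, -23], [1, 1, -0.25, -30], [1, 1, -0.3, -37], [1, 1, -0.35, -44], [1, 1, -0.4, -51], [1, 1, -0.5, -58], [1, 1, -0.5, -65], [1, 1, -0.6, -72], [1, 1, -0.65, -79], [1, 1, -0.7, -86], [1, 1, -0.8, -93], [1, 1, -0.85, -100], [1, 1, -0.9, -105], [1, 1, -0.9, -110], [1, 1, -0.9, -110]]]'

```text
clock: 13.52
position: [0.6514, 0.0005, 0.0967]
ee_rot: [[0.91, 0.414, 0.001], [0.414, -0.91, 0.0], [0.001, 0.0, -1.0]]
contact_force: [3.2, -0.5, -2.5]
grip_width: 0.01
grasp_force: 30.0
```

Run:
```python
from h import *
s=sensors.observe(); R=s["ee_rot"]; print(np.degrees(np.arctan2(R[1][0],R[0][0])),s["position"],s["contact_force"],s["wrist_torque"],s["joint_positions"],s["grasp_force"])
```

```text
24.454471482186857 [6.51402209e-01 4.91261318e-04 9.67228265e-02] [ 3.24772617 -0.49782216 -2.50986277] [ 0.14993091 -0.83166994 -0.12448169] [ 19.88706297  31.23485691 -32.64243827  86.31632369  17.61960961
  67.55764988 -81.26446806] 30.000000991858542
```

>>> apply_moves --moves '[[[0.5, 0, 0, -4], [0.5, 0, -0.1, -8], [0.5, 0, -0.1, -12], [0.5, 0, -0.1, -15], [0.5, 0, -0.2, -18], [0.5, 0, -0.2, -20], [0.5, 0, -0.2, -20]]]'

```text
clock: 14.4
position: [0.6516, 0.0004, 0.0965]
ee_rot: [[0.997, 0.079, 0.0], [0.079, -0.997, -0.0], [0.0, 0.0, -1.0]]
contact_force: [1.6, 0.1, -1.0]
grip_width: 0.0099
grasp_force: 30.0
```

```bash
cat > st.py <<'E'
from h import *
s=sensors.observe(); R=s["ee_rot"]; print(np.degrees(np.arctan2(R[1][0],R[0][0])),s["position"],s["contact_force"],s["wrist_torque"],s["grasp_force"])
E
python3 st.py
```

```text
4.5165211680275075 [6.51552585e-01 4.12522893e-04 9.65314587e-02] [ 1.55860011  0.11395774 -1.00187669] [ 0.04293714 -0.44314782  0.4667117 ] 30.000253161415458
```

>>> apply_moves --moves '[[[0, 0, 0, -2], [0, 0, 0, -4], [0, 0, 0, -4], [0, 0, 0, -4]]]'

```text
clock: 14.9
position: [0.6514, 0.0003, 0.0965]
ee_rot: [[1.0, 0.008, -0.0], [0.008, -1.0, -0.0], [-0.0, 0.0, -1.0]]
contact_force: [0.6, -1.1, 0.6]
grip_width: 0.0107
grasp_force: 30.8
```

```bash
python3 st.py
```

```text
0.44799632864560024 [6.51441531e-01 3.49898871e-04 9.65347522e-02] [ 0.62895561 -1.14872861  0.60581763] [-0.0077052  -0.20459509  0.57262694] 30.75824155152077
```

The screw is seated: torque rose to 0.57 N m and the pads are skewing on the tab, which has stopped. I'll back off to a tool angle of about 95.4°.

>>> apply_moves --moves '[[[0, 0, 0, 3], [0, 0, 0, 8], [0, 0, 0.1, 15], [0, 0, 0.1, 22], [0, 0, 0.2, 29], [0, 0, 0.2, 36], [0, 0, 0.3, 43], [0, 0, 0.4, 50], [0, 0, 0.4, 57], [0, 0, 0.5, 64], [0, 0, 0.5, 71], [0, 0, 0.6, 78], [0, 0, 0.7, 84], [0, 0, 0.7, 89], [0, 0, 0.7, 93], [0, 0, 0.7, 95], [0, 0, 0.7, 95], [0, 0, 0.7, 95], [0, 0, 0.7, 95]]]'

```text
clock: 17.27
position: [0.6514, 0.0004, 0.0973]
ee_rot: [[-0.094, 0.996, 0.0], [0.996, 0.094, -0.0], [-0.0, 0.0, -1.0]]
contact_force: [-0.5, 1.1, 3.1]
grip_width: 0.0098
grasp_force: 30.0
```

```bash
python3 st.py; python3 tray.py
python3 - <<'E'
from h import *
im=[]
for n,(u,v,w,h) in(("scene",(190,170,180,140)),("wrist",(150,50,300,233))):
    p=optics.get_image(n)["pixels"][v:v+h,u:u+w]; im.append(cv2.resize(p,(400,311),interpolation=cv2.INTER_CUBIC))
save({"pixels":np.hstack(im)},"end.png")
E
```

```text
95.39681153688622 [6.51443514e-01 4.06289165e-04 9.72585947e-02] [-0.47618158  1.12515127  3.05178785] [ 0.13356707  0.00403013 -0.00065075] 29.999934495426714
top 205 [-0.1112 -0.1039 -0.0962]
scene 332 [-0.1107 -0.1036 -0.0964]
wing 256 ((650.6315307617188, 5.967433929443359), (36.14314270019531, 30.202346801757812), 18.231338500976562)
17.375 [0.6514 0.0004 0.0972] [-1.1203  0.9673  1.4483]
```

View pics/end.png

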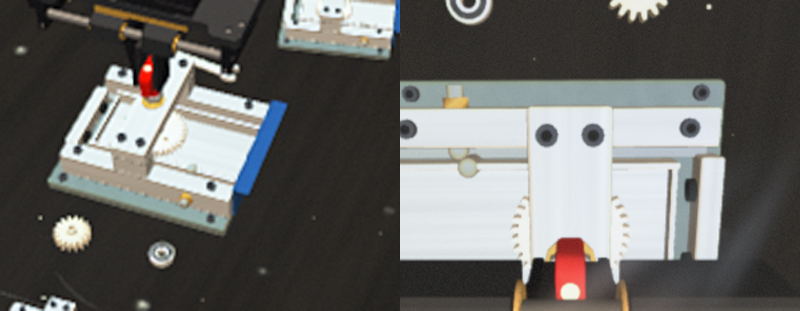

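The crop shows the tray home with its front plate at (260,150), the red tab gripped at (150,78) and lying across the jig, and the bearing and pinion where they were. The spanner is mostly behind the gripper. Handing in.

```bash
python3 -c "
from h import *
print(ticket.close_job())"
```

```text
the job is handed in; nothing more can be done
None
```

I pushed the tray home, seated the wing screw, backed it off about 90°, and handed the job in still gripping the wing at 30 N; no verdict came back.

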